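# Take a bearing reading behind the guard door

### The arm

A 6-joint arm with a two-finger parallel gripper is mounted at the origin on the work surface. World frame = base frame: x ahead of the robot, y to its left, z up, the work surface at z = 0. Lengths are in m, angles in rad, forces in N, time in s.
With the tool pointing down it reaches from about 0.275 to 0.725 m from the base axis. Payload 5.6 kg.
Tool frame: the origin (TCP) lies between the finger pads; the fingertips stand 11 mm ahead of it and the grasp point (between the pads) lies 8 mm behind it; z points along the fingers, y is the direction in which the jaws open and shut (so a half turn about z gives the same grasp; the last joint's range is limited). The gripper opens to 85 mm and grips with 20 to 120 N. Pads are 22 mm wide; open, the fingers measure 114 mm over their backs; the gripper's body (76 mm by 85 mm) begins 54 mm behind the grasp point. The pads swing forward as they close: fully open they stand 13 mm farther back than shut.
Start: joints at [1.577, 0.255, 0.108, 0, -1.424, -0.285], TCP at [0.151, 0.529, 0.204] pointing down, gripper open.
Joint ranges: [-2.95, 2.95], [-1.21, 1.97], [-1.09, 1.5], [-2.87, 1.71], [-2.94, -0.07], [-3.05, 3.05]. Speed limits (rad/s): [2.57, 2.57, 3.14, 3.14, 3.14, 3.14].

### API

Orientations are given as [roll, pitch, yaw] about the fixed x, y, z axes, in that order (R = Rz(yaw) Ry(pitch) Rx(roll)).
In Python, from workcell import * gives the robot as it stands.
- The arm moves only by the tool jog_arm, never from a script. Its argument "motion" is a list of rows, each a list of 5 numbers: the shift along the tool's x, y, z in units of 50 mm (1.0 is 50 mm), then the turn about the tool's z in units of 5 degrees (1.0 is 5 degrees), then the opening in per cent of the stroke, from 0 (shut) to 100 (fully open). A call has exactly 8 rows; each row shifts and turns the commanded pose from where the row before left it, along the tool's axes as they then stand; what a row does not reach is not made up. A row lasts 1/8 s, in which the tool goes at most 62.5 mm and 10.7 degrees, less where a joint would pass 70% of its speed; a pose out of reach is approached as far as the arm can. A call is refused whole if a number of a shift passes 1 or a number of a turn 1, either way. A call with a gripper value outside its range is refused whole. The fingers move at their own pace and stop on an object; "squeeze" is the grip in N (left out, the last holds). Time passes only in rows, so rows that do not move let the fingers close, or fill a call up. It gives the time, the measured TCP pose, the force and the opening at its end, in the units of the state.
- sense(): the state, without advancing time (a new reading comes with each control period).
- read_camera(name): name is "scene" or "side" or "wrist"; returns (picture, depth): 420x560x3 uint8, red, green, blue; 420x560 float32, m along the optical axis (not along the pixel's ray), 0 where there is no reading.
- get_calibration(name): a dict with "K" (3x3 intrinsics, pixels), "camera_from_world" (4x4, takes a point from world to camera coordinates); the wrist camera has in their place "hand_eye" (4x4, takes a point from camera to tool coordinates, whose origin is the TCP and whose axes are the flange's). Camera axes: x right, y down, z forward; pixel columns grow to the right and rows downward; lengths in m; the calibration is good to about 2 mm. A picture is of the moment at which its call begins: read the wrist's pose just before it. get_calibration takes no time and is no camera call.
- hand_in(): hands the job in, once; it reports no verdict.
The state is a dict: "clock": time; "joint_positions": joint angles; "joint_vel": joint speeds; "tau": joint torques, N m; "eef_pos": TCP position; "tool_rot": TCP orientation; "wrist_force": force on the tool from outside, world axes, zero at the start; "torque": the same for the moment, N m; "width": finger opening in m.
Only numpy, scipy, OpenCV 4.12 (cv2) and the standard library are available. Lean on these libraries where they do the work, as an engineer would, in place of code of your own. Each camera call takes 0.05 s, during which the arm holds its last target. There are 200 camera calls.

### The job

First swing the green machine guard's door wide open; it has a bar handle. Then lift the spring-tipped probe out of its holder and set its tip inside the ring marked on the bearing's sloping boss, square to the face, pressing lightly so that the sprung tip is pushed in about half-way. Finish while still holding the probe there, gripped and steady, with the door still wide open and the other things on the bench left where they are.

Things in the scene. Friction and masses are not known exactly. Their poses are not given: they have to be found in the camera images.
- guard_door_handle (a point): Middle of the vertical round steel bar handle on the guard's door: bar 11 mm thick, 100 mm long (50 mm up and down from here), centre line 35 mm off the door's outer face, on two stubs 42 mm above and below. The door's top edge is 65 mm higher, its free edge 30 mm beyond the handle. Axes turn with the door: x into the guard, y left, z up when shut.
- guard_door_hinge (a point): Point on the vertical hinge line of the door, half-way up. The door: green steel panel 216 mm wide, 208 mm high, 12 mm thick, lower edge 10 mm above the table, hinged at its left edge seen from the robot, on its outer face. Handle bar: 186 mm from the hinge line along the door, 35 mm out from it. Axes as the handle's.
- guard_door (a joint): Door angle, rad: 0 shut, growing as the free edge swings towards the robot and left (clockwise seen from above), 1.75 at its stop. It may start slightly ajar. It turns with slight friction and stays where it is left. Wide open means 1.3 or more.
- guard: The guard: open-topped green sheet-metal cabinet fixed to the bench, 220 mm deep (x), 240 mm wide (y), 220 mm high (back wall only 110 mm), walls 8 mm. Origin: centre of its underside; x points from the door side into it, z up. The door closes its -x side. Its top is open.
- spot: Centre of the dark ring (21 mm inside diameter, centre dot) on the flat round end, 40 mm across, of the boss on the grey bearing block fixed in the guard; 125 mm above the table, 65 to 77 mm behind the shut door's face. z: square to the face, outwards, up and towards the door side, 0.70 rad from vertical; y: level, left. A 100 mm pulley is 44 mm left. The way in along z is free once the door is open.
- probe_grip (a point): Middle of the probe's round black handle, where to grip: 25 mm thick, 74 mm long. z runs along the probe from tip to handle. Below: a collar 35 mm across (underside 43 mm below here, resting on the holder's rim), a 22 mm thick barrel and the sprung tip, its end 123 mm below here when out. It stands upright, tip down, in the holder, this point 133 mm above the table. About 0.2 kg.
- probe_tip (a point): Rounded end of the probe's 8 mm thick sprung steel tip, on the probe's axis.
- plunger (a joint): How far the sprung tip is pushed in, m: 0 fully out, 0.012 at its stop. It takes about 1.2 N to start it, 3.6 N at 0.006 (half-way) and 6 N at the stop (400 N/m).
- holder: Probe holder, fixed to the bench: dark steel tube, 38 mm outside and 27 mm inside, upright on a 90 mm square foot; its rim is 90 mm above the table. Origin: centre of the foot's underside. Lift the probe 80 mm straight up to clear it.
- grease_jar: Bystander: white jar, 64 mm across, 85 mm high. Origin: centre of its underside. Leave alone.
- screw_tray: Bystander: open dark wooden tray 85 x 110 x 30 mm. Origin: centre of its underside. Leave alone.
- spanner: Bystander: spanner 160 mm long lying flat. Leave alone.
- probe: The probe as a whole (see probe_grip). Origin on its axis at the underside of the collar, 43 mm below probe_grip and 80 mm above the tip's end; z along the axis towards the handle.

How it is judged:
On the way, in this order (a step that is already met when the one before it is completed fails the run):
1. the guard's door is wide open (1.3 rad or more) (value of joint guard_door above 1.3 rad), for 0.2 s.
2. the probe is held in the fingers, clear of its holder (height (world z) of probe_tip above 0.09 m and contact force between the fingers and probe above 1 N), for 0.2 s.
At the end, for the whole second after the job is handed in: Door at 1.3 rad or more; the fingers hold the probe still, clear of guard and holder; its tip within 10.5 mm of the spot's centre, its axis within 0.2 rad of square to the face, the tip pushed in 2 to 10.5 mm with 0.8 to 9 N (value of joint guard_door above 1.3 rad and distance between probe_tip and spot below 0.0105 m and angle between the z axis of probe_grip and the z axis of spot, either way round below 0.2 rad and value of joint plunger between 0.002 and 0.0105 m and contact force between probe and spot between 0.8 and 9 N and contact force between the fingers and probe above 1 N and contact force between probe and guard below 0.1 N and contact force between probe and holder below 0.1 N and linear speed of probe below 0.02 m/s); the arm keeps its last pose, push and grip.
It fails at once if the probe is pressed on the boss with more than 20 N (contact force between probe and spot above 20 N).
It fails at once if the grease jar is moved by more than 30 mm (distance of grease_jar from where it was at the start of the episode above 0.03 m).
It fails at once if the screw tray is moved by more than 30 mm (distance of screw_tray from where it was at the start of the episode above 0.03 m).
It fails at once if the spanner is moved by more than 30 mm (distance of spanner from where it was at the start of the episode above 0.03 m).
It also fails if it takes over 64 s, if anything falls off the work surface, if the arm or the gripper's body presses on something with over 40 N, if the wrist force passes 120 N, or if a joint passes its speed limit or range.

## Working session

There is one attempt and no reset: what is moved stays moved. The work goes in short steps, Python scripts to look and compute and a tool call to move; the robot and the scene stay as the last step left them, time stands still between calls to the robot, and variables do not carry over. Pictures are saved under pics/ and viewed, about 8 in all and at most 12, crops included, and the job is handed in when it is done.

Besides the shell and the picture viewer there is one more tool, called after "Call:" as name([rows], argument=value, ...), one row to a line, values as JSON. jog_arm: Moves the arm, as the interface text tells. Its arguments: {"type":"object","properties":{"motion":{"type":"array"},"squeeze":{"type":"number"}},"required":["motion"]}

```bash
ls; mkdir -p pics
cat > h.py <<'E'
from workcell import *
import numpy as np, cv2
from scipy.spatial.transform import Rotation as R
def T_wc(name, s=None):
    c=get_calibration(name)
    K=np.array(c["K"])
    if name=="wrist":
        s=s or sense()
        T=np.eye(4); T[:3,:3]=R.from_euler('xyz',s["tool_rot"]).as_matrix(); T[:3,3]=s["eef_pos"]
        return K, T@np.array(c["hand_eye"])
    return K, np.linalg.inv(np.array(c["camera_from_world"]))
def cloud(name):
    K,T=T_wc(name); im,d=read_camera(name)
    v,u=np.mgrid[:d.shape[0],:d.shape[1]]
    P=np.stack([(u-K[0,2])/K[0,0]*d,(v-K[1,2])/K[1,1]*d,d],-1)@T[:3,:3].T+T[:3,3]
    P[d==0]=np.nan
    return im,d,P
E
python3 - <<'E'
from h import *
print(sense())
ims=[]
for n in("scene","side"):
    im,d,P=cloud(n); cv2.imwrite(f"pics/{n}0.png",im[:,:,::-1]); np.savez(f"{n}0.npz",im=im,P=P,d=d)
    print(n,T_wc(n))
E
```

```text
pics
{'clock': 0.0, 'joint_positions': array([ 1.57661156e+00,  2.55764933e-01,  1.06980702e-01, -5.10875025e-04,
       -1.42390596e+00, -2.84613240e-01]), 'joint_vel': array([ 1.17645482e-04, -2.11975412e-03,  8.22214571e-04, -1.16507913e-03,
        3.77233183e-05, -4.64415539e-04]), 'tau': array([ 2.14943184e-04, -3.86627769e+01,  2.37938744e+01,  5.36524594e+00,
       -6.26136854e-03, -1.52541054e-05]), 'eef_pos': array([0.15113392, 0.52824019, 0.20307145]), 'tool_rot': array([ 3.13963310e+00, -4.68696359e-05, -2.78873214e-01]), 'wrist_force': array([0.18320308, 0.02936517, 0.57813194]), 'torque': array([ 0.00166428, -0.01814564,  0.03346603]), 'width': 0.0856635018921615}
scene (array([[536.06058186,   0.        , 272.93373234],
       [  0.        , 536.06058186, 209.17251498],
       [  0.        ,   0.        ,   1.        ]]), array([[-0.16502173,  0.8194827 , -0.54883142,  1.28415427],
       [ 0.98628902,  0.13786966, -0.09069692,  0.11782327],
       [ 0.00134264, -0.55627337, -0.83099828,  1.13706779],
       [ 0.        ,  0.        ,  0.        ,  1.        ]]))
side (array([[472.4691596 ,   0.        , 279.89999714],
       [  0.        , 472.4691596 , 203.12483637],
       [  0.        ,   0.        ,   1.        ]]), array([[ 0.99886923, -0.02153168,  0.04238679,  0.56426486],
       [-0.04613884, -0.65404804,  0.75504462, -0.78202868],
       [ 0.01146562, -0.75614652, -0.65430191,  0.80930048],
       [ 0.        ,  0.        ,  0.        ,  1.        ]]))
```

View pics/scene0.png

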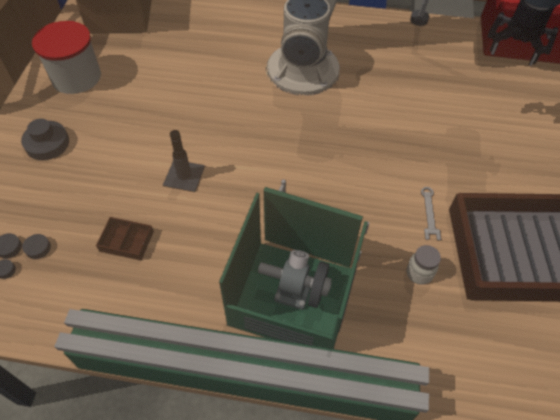

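View pics/side0.png

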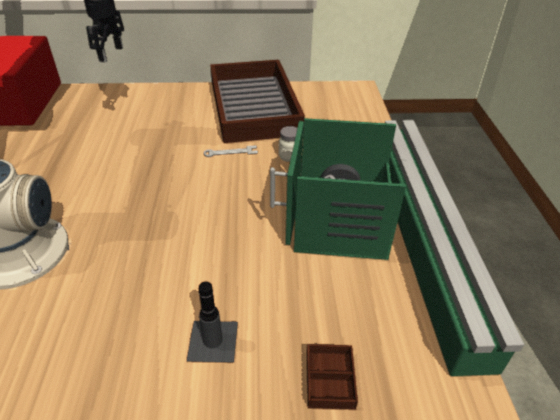

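```bash
cat >> h.py <<'E'
def plane(P):
    P=P[~np.isnan(P).any(1)]
    for _ in range(5):
        c=np.median(P,0) if _==0 else P.mean(0); n=np.linalg.svd(P-c,full_matrices=False)[2][2]; r=abs((P-c)@n); P=P[r<max(.003,2*np.median(r))]
    return c,n,len(P)
E
python3 - <<'E'
from h import *
S=np.load("scene0.npz");D=np.load("side0.npz")
np.set_printoptions(precision=4,suppress=True)
print("sidewall",plane(D['P'][190:245,305:385].reshape(-1,3)))
print("door inner",plane(S['P'][205:240,280:345].reshape(-1,3)))
print("rightwall inner/outer scene", plane(S['P'][215:290,232:250].reshape(-1,3)))
# green extents
for n,Q in(("scene",S),("side",D)):
    im=Q['im'].astype(int);P=Q['P']
    g=(im[...,1]>im[...,0]*1.3)&(im[...,1]>im[...,2]*1.1)
    m=g&(P[...,2]>.2)&(P[...,2]<.235)&(P[...,0]<.8)
    m[:, 400:]=False
    q=P[m]; print(n,len(q)); 
    r=cv2.minAreaRect((q[:,:2]*1000).astype(np.float32)); print(r, cv2.boxPoints(r)/1000)
    np.save(n+"_top.npy",q)
# probe: dark points
for n,Q,b in(("scene",S,(120,200,155,215)),("side",D,(275,370,180,245))):
    P=Q['P'][b[0]:b[1],b[2]:b[3]].reshape(-1,3)
    for lo,hi in((.004,.02),(.05,.085),(.1,.165)):
        q=P[(P[:,2]>lo)&(P[:,2]<hi)]
        print(n,lo,len(q),q.min(0),q.max(0),np.median(q,0))
# handle side view
P=D['P'][160:215,262:300];im=D['im'][160:215,262:300].astype(int)
m=(P[...,2]>.02)&(im.max(-1)-im.min(-1)<25)
q=P[m];print("handle",len(q),np.percentile(q,[2,25,50,75,98],axis=0))
P=S['P'][175:205,274:292];im=S['im'][175:205,274:292].astype(int)
m=(P[...,2]>.02)&(im.max(-1)-im.min(-1)<25)
q=P[m];print("handle sc",len(q),np.percentile(q,[2,25,50,75,98],axis=0) if len(q) else 0)
c=lambda n,r,k:cv2.resize(cv2.cvtColor((Q:=np.load(n+"0.npz"))['im'][r[0]:r[1],r[2]:r[3]],cv2.COLOR_RGB2BGR),None,fx=k,fy=k,interpolation=2)
a=c("scene",(180,350,215,375),3.0);b=c("side",(110,265,255,405),3.3)
h=max(a.shape[0],b.shape[0]);o=np.zeros((h,a.shape[1]+b.shape[1],3),np.uint8);o[:a.shape[0],:a.shape[1]]=a;o[:b.shape[0],a.shape[1]:]=b
o=cv2.convertScaleAbs(o,alpha=1.5);o=cv2.resize(o,(800,int(o.shape[0]*800/o.shape[1])));cv2.imwrite("pics/c1.png",o);print(o.shape)
E
```

```text
sidewall (array([ 0.7443, -0.0398,  0.1216]), array([-0.1486, -0.9889, -0.0005]), 4084)
door inner (array([0.6542, 0.0955, 0.1488]), array([ 0.9824, -0.1868,  0.0015]), 1990)
rightwall inner/outer scene (array([ 0.7288, -0.0438,  0.1137]), array([-0.2233,  0.9739, -0.04  ]), 1217)
scene 59
((710.7905883789062, 176.3480682373047), (168.53221130371094, 63.46413803100586), 27.80813217163086) [[0.6215 0.1651]
 [0.6511 0.109 ]
 [0.8001 0.1876]
 [0.7705 0.2437]]
side 1495
((726.6429443359375, 81.68856811523438), (242.0674285888672, 182.61634826660156), 81.69165802001953) [[ 0.6188 -0.0249]
 [ 0.7995 -0.0513]
 [ 0.8345  0.1883]
 [ 0.6538  0.2146]]
scene 0.004 756 [ 0.2718 -0.3881  0.004 ] [ 0.5518 -0.1642  0.0198] [ 0.478  -0.2513  0.0063]
scene 0.05 128 [ 0.4616 -0.2739  0.0502] [ 0.4896 -0.2392  0.0843] [ 0.4831 -0.2513  0.0688]
scene 0.1 179 [ 0.4609 -0.2705  0.1001] [ 0.4827 -0.2459  0.1646] [ 0.4777 -0.2535  0.1344]
side 0.004 1008 [ 0.4191 -0.3049  0.004 ] [ 0.5117 -0.2102  0.0199] [ 0.4716 -0.2724  0.0054]
side 0.05 224 [ 0.4469 -0.2769  0.0502] [ 0.4846 -0.2559  0.0847] [ 0.4691 -0.2722  0.0684]
side 0.1 326 [ 0.4535 -0.2703  0.1   ] [ 0.4786 -0.2514  0.1649] [ 0.4681 -0.2665  0.1336]
handle 502 [[ 0.5893 -0.0239  0.0632]
 [ 0.5959  0.0178  0.1164]
 [ 0.6233  0.0226  0.1481]
 [ 0.6417  0.0423  0.1827]
 [ 0.6612  0.1444  0.2075]]
handle sc 272 [[0.5962 0.0134 0.179 ]
 [0.6334 0.0222 0.1982]
 [0.6399 0.0278 0.2082]
 [0.6418 0.0377 0.2171]
 [0.6464 0.0503 0.2207]]
(420, 800, 3)
```

View pics/c1.png

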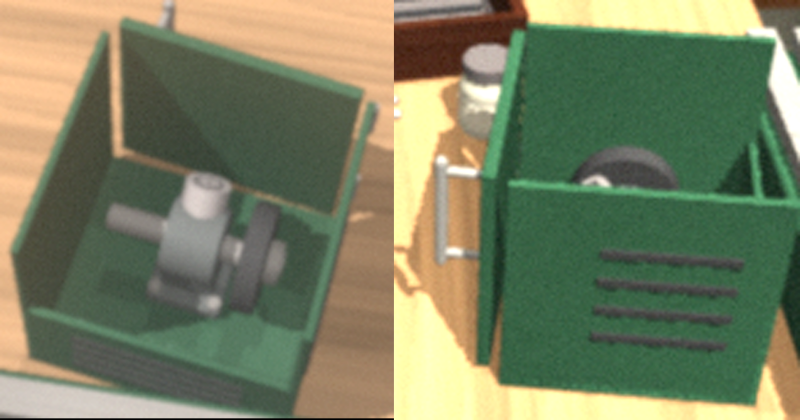

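```bash
cat >> h.py <<'E'
np.set_printoptions(precision=4,suppress=True)
def go(p,yaw=None,s=None):
    "tool-frame shift (units of 50mm) to TCP target p and turns (units of 5deg)"
    s=s or sense(); M=R.from_euler('xyz',s["tool_rot"]).as_matrix()
    d=M.T@(np.array(p)-s["eef_pos"])/.05
    t=None
    if yaw is not None:
        t=-((yaw-s["tool_rot"][2]+np.pi)%(2*np.pi)-np.pi)/np.radians(5)
    print("at",s["eef_pos"],"rot",s["tool_rot"],"q",s["joint_positions"],"F",s["wrist_force"],"w",s["width"],"t",s["clock"])
    print("shift",d,"turn",t); return d,t
E
python3 - <<'E'
from h import *
D=np.load("side0.npz");S=np.load("scene0.npz")
n=np.array([.9824,-.1868,0]);c=np.array([.6542,.0955,.1488]); t=np.array([.1868,.9824,0])
P=D['P'][150:220,260:300].reshape(-1,3); a=(P-c)@n; b=P@t
m=(a<-.035)&(a>-.06)&(P[:,2]>.09)&(P[:,2]<.21)&(b>.08)&(b<.19)
q=P[m]; 
for lo in(.1,.12,.14,.16,.18): 
    k=q[(q[:,2]>lo)&(q[:,2]<lo+.02)]; print(lo,len(k),np.median(k,0) if len(k) else '')
# door extents along t using inner-face points of scene
P=S['P'][180:260,260:375].reshape(-1,3); a=(P-c)@n
k=P[(abs(a)<.004)&(P[:,2]>.1)&(P[:,2]<.2)]@t; print("door t-range",np.percentile(k,[0,1,50,99,100]), "wall yg", .0712)
# jar, spanner
for nme,Q,bx in(("jar",S,(245,285,408,440)),("spanner",S,(185,240,420,442))):
    P=Q['P'][bx[0]:bx[1],bx[2]:bx[3]].reshape(-1,3)
    k=P[(P[:,2]>(.07 if nme=="jar" else .004))]; print(nme,len(k),np.percentile(k,[2,50,98],axis=0))
h=np.array([.594,.018,.177]); go([.5,.05,.32]);go([.594,.018,.177])
E
```

```text
0.1 44 [0.5939 0.0231 0.1111]
0.12 35 [0.5916 0.0232 0.1307]
0.14 36 [0.5916 0.0232 0.1504]
0.16 36 [0.5915 0.0225 0.1719]
0.18 52 [0.5938 0.0225 0.1933]
door t-range [0.1053 0.108  0.2175 0.3205 0.3377] wall yg 0.0712
jar 505 [[0.6314 0.3369 0.0729]
 [0.6594 0.3622 0.0844]
 [0.6828 0.3877 0.089 ]]
spanner 408 [[0.405  0.3651 0.0041]
 [0.4905 0.3849 0.0067]
 [0.5572 0.4107 0.012 ]]
at [0.1512 0.5283 0.2032] rot [ 3.1399 -0.0001 -0.2789] q [ 1.5766  0.2557  0.1071 -0.0004 -1.4239 -0.2846] F [-0.2345 -0.4329  0.0143] w 0.08516014100965935 t 0.1
shift [ 9.3403  7.2801 -2.323 ] turn None
at [0.1512 0.5283 0.2032] rot [ 3.1399 -0.0001 -0.2789] q [ 1.5766  0.2557  0.1071 -0.0004 -1.4239 -0.2846] F [-0.2345 -0.4329  0.0143] w 0.08516014100965935 t 0.1
shift [11.3236  7.373   0.5373] turn None
```

Call:
jog_arm([
  [0,0,-1,-1,100],
  [0,0,-1,0,100],
  [0.9,0.7,-0.4,0,100],
  [0.9,0.7,0,0,100],
  [0.9,0.7,0,0,100],
  [0.9,0.7,0,0,100],
  [0.9,0.7,0,0,100],
  [0.9,0.7,0,0,100],
])

```text
clock: 1.1
eef_pos: [0.3771, 0.2696, 0.3237]
tool_rot: [3.141, 0.0, -0.191]
wrist_force: [-0.0, 0.1, 0.1]
width: 0.0854
```

Run:
```python
from h import *
go([.593,.0265,.32],-.188)
```

```text
at [0.3771 0.2696 0.3237] rot [ 3.1413  0.0004 -0.1911] q [ 0.96    0.0751  0.1895 -0.0003 -1.6856  0.4197] F [-0.0215  0.0988  0.1011] w 0.08536963428440521 t 1.1
shift [5.1626 3.9531 0.0739] turn -0.035185055539829604
```

Call:
jog_arm([
  [0.86,0.66,0,0,100],
  [0.86,0.66,0,0,100],
  [0.86,0.66,0,0,100],
  [0.86,0.66,0,0,100],
  [0.86,0.66,0,0,100],
  [0.86,0.66,0,0,100],
  [0,0,0,0,100],
  [0,0,0.5,0,100],
])

```text
clock: 2.1
eef_pos: [0.593, 0.0274, 0.2996]
tool_rot: [-3.141, -0.003, -0.193]
wrist_force: [-0.5, 1.5, 0.2]
width: 0.0854
```

Run:
```python
from h import *
im,d,P=cloud("wrist");cv2.imwrite("pics/w1.png",im[:,:,::-1])
go([.593,.0265,.177],-.188)
K,T=T_wc("wrist");print(T)
```

```text
at [0.591  0.0283 0.295 ] rot [ 3.1414  0.0048 -0.1917] q [ 0.3103  0.3425  0.4579 -0.0022 -1.6904  1.0685] F [-0.2776  1.0396 -4.0505] w 0.0856897851037884 t 2.15
shift [0.057  0.0266 2.3607] turn -0.04224258652506349
[[-0.1907 -0.9392 -0.2854  0.6638]
 [-0.9816  0.1823  0.0562  0.0154]
 [-0.0008  0.2908 -0.9568  0.4645]
 [ 0.      0.      0.      1.    ]]
```

View pics/w1.png

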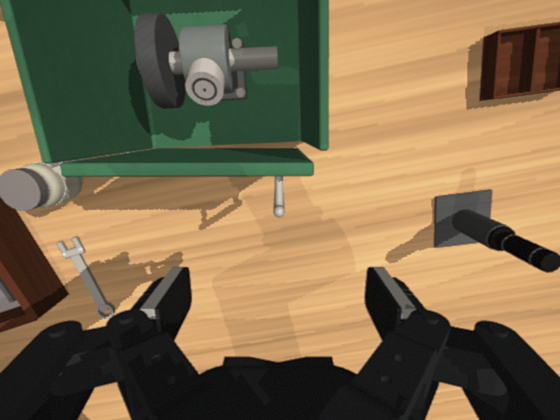

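Call:
jog_arm([
  [0.05,0.02,0.8,0,100],
  [0,0,0.8,0,100],
  [0,0,0.76,0,100],
  [0,0,0,0,100],
  [0,0,0,0,0],
  [0,0,0,0,0],
  [0,0,0,0,0],
  [0,0,0,0,0],
], squeeze=30)

```text
clock: 3.15
eef_pos: [0.5945, 0.0263, 0.1816]
tool_rot: [-3.141, -0.001, -0.192]
wrist_force: [-0.0, 0.9, 0.0]
width: 0.0124
```

Run:
```python
from h import *
# spot from previous wrist image pose
Tm=np.array([[-0.1907,-0.9392,-0.2854,0.6638],[-0.9816,0.1823,0.0562,0.0154],[-0.0008,0.2908,-0.9568,0.4645]])
K,_=T_wc("wrist")
r=Tm[:,:3]@np.linalg.inv(K)@[205,90,1]; p=Tm[:,3]+r*(.125-Tm[2,3])/r[2]; print("spot~",p)
s=sense();go([.593,.0265,.177],-.188,s)
hg=np.array([.6624,.2026])
def H(f,psi=0):
    a=.149+f; return hg-.186*np.array([np.sin(a),np.cos(a)])-.035*np.array([np.cos(a),-np.sin(a)])
print("hp",H(.039),H(1.45))
# rows: per row 5deg, commanded pose starting at present; tool yaw 
yaw=s["tool_rot"][2]; p=s["eef_pos"][:2]; f0=.039
for i in range(17):
    q=H(f0+np.radians(5)*(i+1))-H(f0)+s["eef_pos"][:2]
    d=(q-p)/.05
    print(i,"x %.3f y %.3f"%(np.cos(yaw)*d[0]+np.sin(yaw)*d[1], np.sin(yaw)*d[0]-np.cos(yaw)*d[1]),q)
    p=q; yaw-=np.radians(5)
```

```text
spot~ [0.715  0.0844 0.125 ]
at [0.5945 0.0263 0.1816] rot [-3.1412 -0.0009 -0.1916] q [ 0.3067  0.351   0.1851  0.     -1.4039  1.0725] F [-0.0374  0.9393  0.0012] w 0.0123681944923426 t 3.15
shift [-0.0305  0.0026  0.0912] turn -0.04073760872138432
hp [0.5933 0.0264] [0.4775 0.2428]
0 x -0.322 y -0.074 [0.5794 0.033 ]
1 x -0.322 y -0.074 [0.565 0.041]
2 x -0.322 y -0.074 [0.5513 0.0502]
3 x -0.322 y -0.074 [0.5384 0.0606]
4 x -0.322 y -0.074 [0.5265 0.0721]
5 x -0.322 y -0.074 [0.5157 0.0845]
6 x -0.322 y -0.074 [0.506  0.0979]
7 x -0.322 y -0.074 [0.4974 0.112 ]
8 x -0.322 y -0.074 [0.4902 0.1268]
9 x -0.322 y -0.074 [0.4843 0.1422]
10 x -0.322 y -0.074 [0.4797 0.1581]
11 x -0.322 y -0.074 [0.4765 0.1743]
12 x -0.322 y -0.074 [0.4748 0.1907]
13 x -0.322 y -0.074 [0.4745 0.2072]
14 x -0.322 y -0.074 [0.4756 0.2237]
15 x -0.322 y -0.074 [0.4782 0.24  ]
16 x -0.322 y -0.074 [0.4821 0.256 ]
```

Call:
jog_arm([
  [-0.32,-0.07,0,1,0],
  [-0.32,-0.07,0,1,0],
  [-0.32,-0.07,0,1,0],
  [-0.32,-0.07,0,1,0],
  [-0.32,-0.07,0,1,0],
  [-0.32,-0.07,0,1,0],
  [-0.32,-0.07,0,1,0],
  [-0.32,-0.07,0,1,0],
])

```text
clock: 4.15
eef_pos: [0.4968, 0.1106, 0.1813]
tool_rot: [-3.141, -0.0, -0.893]
wrist_force: [0.6, 0.7, -0.2]
width: 0.0001
```

Run:
```python
from h import *
go([.4974,.112,.177],-.192-np.radians(40))
```

```text
at [0.4968 0.1106 0.1813] rot [-3.1411 -0.0001 -0.8926] q [ 0.5273  0.1817 -0.0438  0.     -1.3448  0.1509] F [ 0.6133  0.6987 -0.2102] w 0.00012115946018006827 t 4.15
shift [-0.0144 -0.0276  0.0857] turn -0.028767036190379635
```

Run:
```python
from h import *
a,_,P=cloud("scene");b,_,_=cloud("side");w,_,_=cloud("wrist")
o=np.hstack([a[150:350,190:460],b[90:290,130:400]]);w=cv2.resize(w,(o.shape[1]//2,int(420*o.shape[1]/2/560)))
o=np.vstack([o,np.hstack([w,np.zeros((w.shape[0],o.shape[1]-w.shape[1],3),np.uint8)])])
o=cv2.resize(o,None,fx=1.45,fy=1.45);print(o.shape);cv2.imwrite("pics/c2.png",o[:,:,::-1])
```

```text
(583, 783, 3)
```

View pics/c2.png

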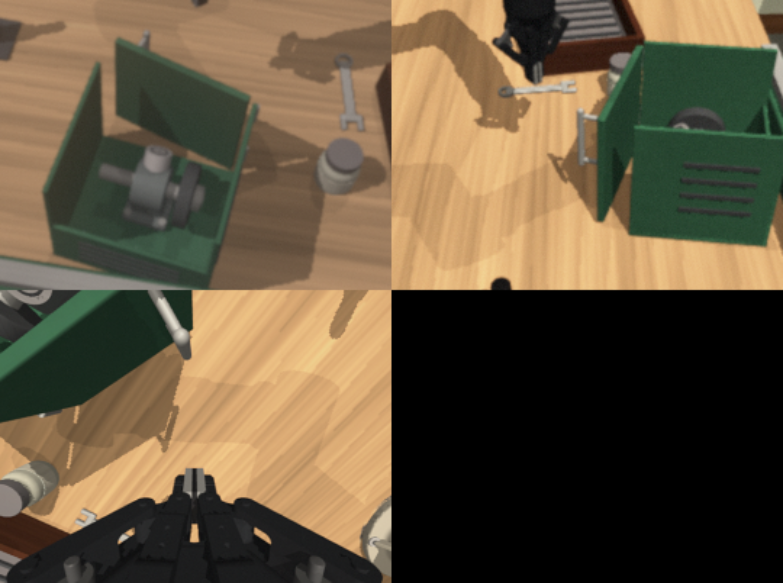

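```bash
cat >> h.py <<'E'
hg=np.array([.6624,.2026])
def H(f):
    a=.149+f; return hg-.186*np.array([np.sin(a),np.cos(a)])-.035*np.array([np.cos(a),-np.sin(a)])
def door():
    im,d,P=cloud("scene"); P=P[150:280,180:400].reshape(-1,3); im=im[150:280,180:400].reshape(-1,3).astype(int)
    g=(im[:,1]>im[:,0]*1.2)&(P[:,2]>.06)&(P[:,2]<.2)
    v=P[g][:,:2]-hg; r=np.hypot(*v.T); 
    a=np.arctan2(-v[:,0],-v[:,1])  # 0 along -y, + toward -x
    k=(r<.2)&(r>.06)
    f=-.149+ -(-a[k])  # direction of -t = (-sin,-cos)
    f=f-np.arcsin(np.clip(-.012/r[k],-1,1))*-1
    h,e=np.histogram(f,bins=np.arange(-.3,1.9,.02)); i=h.argmax(); sel=(f>e[i]-.03)&(f<e[i]+.05)
    print("door angle",np.median(f[sel]),sel.sum(),h.max()); return np.median(f[sel])
E
python3 - <<'E'
from h import *
S=np.load("scene0.npz")
f=door()
print(H(f))
im,d,P=cloud("side");P=P[60:300,100:330].reshape(-1,3);im=im[60:300,100:330].reshape(-1,3).astype(int)
m=(im.max(1)-im.min(1)<30)&(np.hypot(*(P[:,:2]-H(f)).T)<.03)
for lo in(.11,.13,.15,.17): 
    k=P[m&(P[:,2]>lo)&(P[:,2]<lo+.02)]; print(lo,len(k),np.median(k,0) if len(k) else '')
go([*H(f),.32],-.149-f)
E
```

```text
door angle -0.06873109088531401 165 49
[0.6126 0.02  ]
0.11 61 [0.6071 0.0191 0.1194]
0.13 56 [0.6068 0.0166 0.1425]
0.15 61 [0.6067 0.0179 0.1598]
0.17 74 [0.6041 0.0111 0.1799]
at [0.4973 0.11   0.1811] rot [-3.1414 -0.0002 -0.8883] q [ 0.5258  0.1827 -0.0431  0.0002 -1.3448  0.1567] F [-0.5825  0.9935  0.6248] w 9.984595345921481e-05 t 4.4
shift [ 2.8512 -0.6551 -2.7764] turn -9.25928184009624
```

```bash
cat >> h.py <<'E'
def doorp(y0,y1,x0,x1):
    im,d,P=cloud("scene"); c,n,k=plane(P[y0:y1,x0:x1].reshape(-1,3)); n=n*np.sign(n[0]) 
    f=np.arctan2(-n[1],n[0])-.149; print("door",f,k,c,n); return f
E
python3 - <<'E'
from h import *
f=doorp(205,235,285,345)
print(H(f))
im,d,P=cloud("side");P=P[60:300,100:330].reshape(-1,3);im=im[60:300,100:330].reshape(-1,3).astype(int)
m=(im.max(1)-im.min(1)<30)&(np.hypot(*(P[:,:2]-H(f)).T)<.025)
for lo in(.11,.13,.15,.17): 
    k=P[m&(P[:,2]>lo)&(P[:,2]<lo+.02)]; print(lo,len(k),np.median(k,0) if len(k) else '')
go([*H(f),.32],-.149-f)
E
```

```text
door 0.1887635760882682 1644 [0.6394 0.1015 0.1411] [ 0.9435 -0.3314 -0.002 ]
[0.5677 0.0387]
0.11 51 [0.5694 0.0341 0.1135]
0.13 31 [0.5654 0.0353 0.1414]
0.15 27 [0.5657 0.0351 0.1618]
0.17 26 [0.566  0.0358 0.1801]
at [0.4973 0.1098 0.181 ] rot [ 3.1415 -0.0001 -0.8893] q [ 0.5254  0.183  -0.0432  0.0001 -1.3448  0.156 ] F [-0.0622 -0.1141  1.0507] w -3.6326113184452646e-05 t 4.5
shift [ 1.9918 -0.198  -2.7804] turn -6.320313957538571
```

Call:
jog_arm([
  [0,0,-1,-1,60],
  [0,0,-1,-1,80],
  [0,0,-0.4,-1,100],
  [0,0,0,-1,100],
  [0,0,0,-1,100],
  [0,0,0,-1,100],
  [0.9,0.41,0,0,100],
  [0.9,0.41,0,-0.3,100],
])

```text
clock: 5.5
eef_pos: [0.5673, 0.0387, 0.3013]
tool_rot: [-3.141, -0.001, -0.338]
wrist_force: [0.8, 0.8, 0.1]
width: 0.0854
```

Run:
```python
from h import *
go([.5677,.0387,.168],-.338)
```

```text
at [0.5673 0.0387 0.3013] rot [-3.1412 -0.0005 -0.3377] q [ 0.3431  0.2894  0.3979  0.0001 -1.6787  0.89  ] F [0.8053 0.761  0.145 ] w 0.085448586596267 t 5.5
shift [ 0.0053 -0.0015  2.6654] turn 0.003403978259554428
```

Call:
jog_arm([
  [0,0,0.9,0,100],
  [0,0,0.9,0,60],
  [0,0,0.87,0,40],
  [0,0,0,0,0],
  [0,0,0,0,0],
  [0,0,0,0,0],
  [0,0,0,0,0],
  [0,0,0,0,0],
], squeeze=100)

```text
clock: 6.5
eef_pos: [0.5675, 0.039, 0.17]
tool_rot: [-3.141, -0.004, -0.34]
wrist_force: [-1.1, -3.4, 6.1]
width: 0.0049
```

Call:
jog_arm([
  [0,0,0,0,0],
  [-0.16,-0.03,0,0.5,0],
  [-0.24,-0.05,0,0.75,0],
  [-0.32,-0.07,0,1,0],
  [-0.32,-0.07,0,1,0],
  [-0.32,-0.07,0,1,0],
  [-0.32,-0.07,0,1,0],
  [-0.32,-0.07,0,1,0],
])

```text
clock: 7.5
eef_pos: [0.4959, 0.1119, 0.17]
tool_rot: [-3.137, -0.002, -0.888]
wrist_force: [0.4, 0.1, 5.3]
width: 0.0046
```

Run:
```python
from h import *
s=sense();f=-.149-s["tool_rot"][2];print(f,H(f));go([*H(f),.168],-.338,s)
```

```text
0.7387170996895622 [0.496  0.1123]
at [0.4959 0.1119 0.17  ] rot [-3.137  -0.0016 -0.8877] q [ 0.5313  0.1824 -0.0724  0.0009 -1.3112  0.1516] F [0.4493 0.0929 5.3088] w 0.004638626102643012 t 7.5
shift [-0.0047 -0.008   0.0397] turn -6.29929394767685
```

Run:
```python
from h import *
a,_,P=cloud("scene");b,_,_=cloud("side");w,_,_=cloud("wrist")
o=np.hstack([a[120:320,190:460],b[60:260,130:400]]);w=cv2.resize(w,(o.shape[1]//2,int(420*o.shape[1]/2/560)))
o=np.vstack([o,np.hstack([w,np.zeros((w.shape[0],o.shape[1]-w.shape[1],3),np.uint8)])])
o=cv2.resize(o,None,fx=1.45,fy=1.45);cv2.imwrite("pics/c3.png",o[:,:,::-1])
```

```text
(no output)
```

View pics/c3.png

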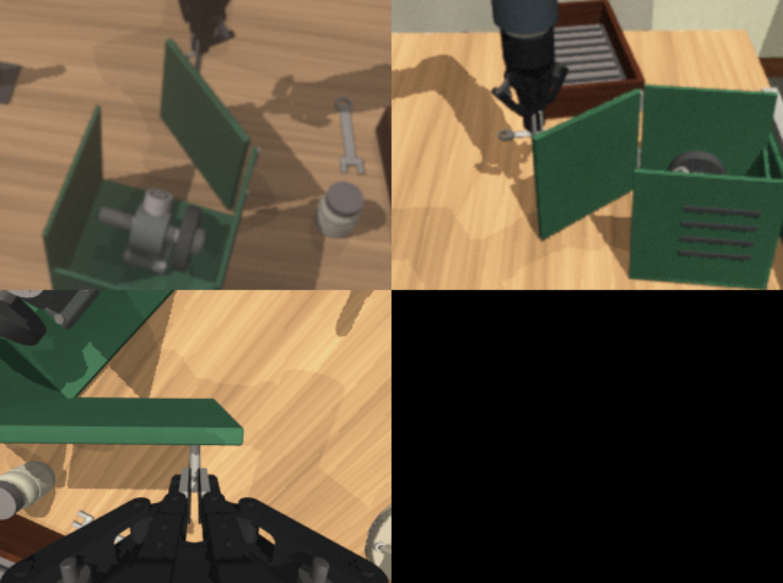

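Call:
jog_arm([
  [-0.2,-0.05,0,0.6,0],
  [-0.32,-0.07,0,1,0],
  [-0.32,-0.07,0,1,0],
  [-0.32,-0.07,0,1,0],
  [-0.32,-0.07,0,1,0],
  [-0.32,-0.07,0,1,0],
  [-0.32,-0.07,0,1,0],
  [-0.32,-0.07,0,1,0],
])

```text
clock: 8.65
eef_pos: [0.4749, 0.2337, 0.17]
tool_rot: [-3.136, 0.003, -1.551]
wrist_force: [5.5, -1.1, 1.8]
width: 0.0049
```

Call:
jog_arm([
  [-0.32,-0.07,0,1,0],
  [-0.2,-0.05,0,0.6,0],
  [0,0,0,0,0],
  [0,0,0,0,0],
  [0,0,0,0,30],
  [0,0,0,0,100],
  [0,0,0,0,100],
  [0,0,-0.5,0,100],
])

```text
clock: 9.65
eef_pos: [0.4779, 0.2571, 0.1907]
tool_rot: [3.138, -0.003, -1.688]
wrist_force: [0.9, -0.6, -0.5]
width: 0.0766
```

Run:
```python
from h import *
s=sense();f=-.149-s["tool_rot"][2];print(f,H(f));
im,d,P=cloud("side");cv2.imwrite("pics/s4.png",im[:,:,::-1])
g=im.astype(int);m=(g[...,1]>g[...,0]*1.3)&(P[...,2]>.19)&(P[...,2]<.222)&(P[...,0]<.62)&(P[...,1]>.1);q=P[m];print(len(q))
k=q[q[:,0]<.6]; l=np.polyfit(k[:,0],k[:,1],1);print("door top line",l, "phi",np.pi/2-.149+np.arctan(-l[0])*-1, k.min(0),k.max(0))
w=cloud("wrist")[0];cv2.imwrite("pics/w4.png",w[:,:,::-1])
# probe upright position, from start views
pz=[.471,-.259]
go([.471,-.259,.30],-.149,s)
```

```text
1.5392621179195929 [0.4818 0.2592]
846
door top line [-0.126   0.2753] phi 1.2964630655541123 [0.4486 0.1958 0.19  ] [0.6    0.255  0.2197]
at [0.4779 0.2571 0.1907] rot [ 3.1377 -0.0033 -1.6883] q [ 0.7812  0.2487  0.0664 -0.0011 -1.3935 -0.8985] F [ 0.9363 -0.5797 -0.4892] w 0.07661744387948917 t 9.65
shift [10.2733 -1.0641 -2.1574] turn -17.638644584232225
```

```bash
cat >> h.py <<'E'
def plan(p,turn,n,s=None,up=0):
    "n rows, turning `turn` units per row (list), moving evenly to p after `up` rows"
    s=s or sense(); yaw=s["tool_rot"][2]; d=(np.array(p)-s["eef_pos"])/.05; 
    for i in range(n):
        t=turn[i] if i<len(turn) else 0
        e=np.zeros(3) if i<up else d/(n-up)
        if up: e[2]=d[2]/up if i<up else 0
        print("[%.2f, %.2f, %.2f, %g]"%(np.cos(yaw)*e[0]+np.sin(yaw)*e[1],np.sin(yaw)*e[0]-np.cos(yaw)*e[1],-e[2],t)); yaw-=np.radians(5*t)
E
python3 - <<'E'
from h import *
plan([.455,-.258,.31],[-1]*17+[-.6],18,up=3)
E
```

```text
[-0.00, 0.00, -0.77, -1]
[-0.00, 0.00, -0.77, -1]
[0.00, -0.00, -0.77, -1]
[0.68, 0.13, -0.00, -1]
[0.66, 0.19, -0.00, -1]
[0.64, 0.25, -0.00, -1]
[0.62, 0.30, -0.00, -1]
[0.59, 0.36, -0.00, -1]
[0.56, 0.41, -0.00, -1]
[0.52, 0.45, -0.00, -1]
[0.48, 0.50, -0.00, -1]
[0.43, 0.54, -0.00, -1]
[0.38, 0.57, -0.00, -1]
[0.33, 0.60, -0.00, -1]
[0.28, 0.63, -0.00, -1]
[0.22, 0.65, -0.00, -1]
[0.17, 0.67, -0.00, -1]
[0.11, 0.68, -0.00, -0.6]
```

Call:
jog_arm([
  [0,0,-0.8,0,100],
  [0,0,-0.8,-1,100],
  [0,0,-0.8,-1,100],
  [0.68,0.1,0,-1,100],
  [0.67,0.16,0,-1,100],
  [0.65,0.22,0,-1,100],
  [0.63,0.28,0,-1,100],
  [0.6,0.33,0,-1,100],
])

```text
clock: 10.75
eef_pos: [0.4627, 0.0857, 0.312]
tool_rot: [3.141, 0.0, -1.074]
wrist_force: [1.3, 0.1, 0.4]
width: 0.0856
```

Call:
jog_arm([
  [0.57,0.38,0,-1,100],
  [0.54,0.43,0,-1,100],
  [0.5,0.47,0,-1,100],
  [0.45,0.51,0,-1,100],
  [0.41,0.55,0,-1,100],
  [0.36,0.58,0,-1,100],
  [0.3,0.62,0,-1,100],
  [0.25,0.64,0,-1,100],
])

```text
clock: 11.75
eef_pos: [0.4377, -0.1873, 0.312]
tool_rot: [-3.141, 0.0, -0.376]
wrist_force: [0.5, -0.3, -0.5]
width: 0.0852
```

Run:
```python
from h import *
go([.465,-.258,.31],-.149)
plan([.465,-.258,.31],[-1,-1,-.6],3)
```

```text
at [ 0.4377 -0.1873  0.312 ] rot [-3.1412  0.0005 -0.3762] q [-0.0746  0.0986  0.1863 -0.0005 -1.6589  1.2692] F [ 0.4557 -0.3165 -0.4609] w 0.08521801821682147 t 11.75
shift [1.0278 1.1133 0.0394] turn -2.603202343779541
[0.34, 0.37, 0.01, -1]
[0.31, 0.40, 0.01, -1]
[0.27, 0.42, 0.01, -0.6]
```

Call:
jog_arm([
  [0.34,0.37,0,-1,100],
  [0.31,0.4,0,-1,100],
  [0.27,0.42,0,-0.6,100],
  [0,0,0,0,100],
  [0,0,0,0,100],
  [0,0,0,0,100],
  [0,0,0,0,100],
  [0,0,0,0,100],
])

```text
clock: 12.75
eef_pos: [0.4649, -0.2565, 0.3127]
tool_rot: [-3.142, -0.0, -0.152]
wrist_force: [0.2, 0.1, 0.5]
width: 0.0852
```

Run:
```python
from h import *
im,d,P=cloud("wrist");cv2.imwrite("pics/w5.png",im[:,:,::-1]);np.savez("w5.npz",im=im,P=P)
go([.465,-.258,.31],-.149)
Q=P.reshape(-1,3)
for lo,hi in((.1,.115),(.12,.14),(.14,.16),(.162,.174)):
    k=Q[(Q[:,2]>lo)&(Q[:,2]<hi)&(abs(Q[:,0]-.467)<.03)&(abs(Q[:,1]+.258)<.04)]; print(lo,len(k),np.percentile(k,[1,50,99],axis=0))
```

```text
at [ 0.4649 -0.2566  0.3126] rot [-3.1416 -0.0003 -0.1519] q [-0.2093  0.2123  0.3243 -0.     -1.6826  1.6282] F [ 0.3917 -0.7725 -0.2389] w 0.08550500018097905 t 12.8
shift [0.0056 0.0278 0.0527] turn -0.03341754608595993
0.1 34 [[ 0.4695 -0.2671  0.1004]
 [ 0.4775 -0.2562  0.1107]
 [ 0.4797 -0.2434  0.114 ]]
0.12 51 [[ 0.4696 -0.2669  0.1211]
 [ 0.4778 -0.2574  0.1302]
 [ 0.4794 -0.2449  0.1389]]
0.14 63 [[ 0.4686 -0.2673  0.1404]
 [ 0.4779 -0.2564  0.1538]
 [ 0.4795 -0.2445  0.1595]]
0.162 403 [[ 0.4561 -0.2664  0.1632]
 [ 0.4681 -0.2552  0.1696]
 [ 0.4789 -0.2438  0.1714]]
```

View pics/w5.png

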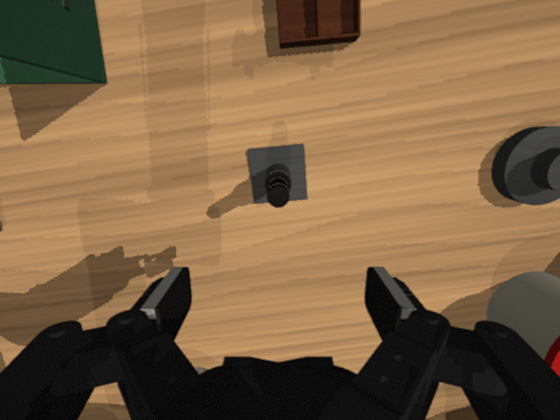

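Call:
jog_arm([
  [0.03,-0.04,0.95,0,100],
  [0,0,0.95,0,100],
  [0,0,0.95,0,100],
  [0,0,0.9,0,60],
  [0,0,0,0,40],
  [0,0,0,0,20],
  [0,0,0,0,0],
  [0,0,0,0,0],
], squeeze=40)

```text
clock: 13.8
eef_pos: [0.4684, -0.2561, 0.1277]
tool_rot: [3.14, -0.005, -0.152]
wrist_force: [0.2, -0.6, 7.9]
width: 0.0231
```

Call:
jog_arm([
  [0,0,0,0,0],
  [0,0,0,0,0],
  [0,0,0,0,0],
  [0,0,-0.1,0,0],
  [0,0,-0.2,0,0],
  [0,0,-0.2,0,0],
  [0,0,-0.2,0,0],
  [0,0,-0.2,0,0],
])

```text
clock: 14.8
eef_pos: [0.4668, -0.255, 0.1708]
tool_rot: [-3.142, -0.0, -0.152]
wrist_force: [-0.2, 0.2, -2.8]
width: 0.0234
```

Call:
jog_arm([
  [0,0,-0.04,0,0],
  [-0.1,0,0,0,0],
  [-0.1,0,0,0,0],
  [-0.12,0,0,0,0],
  [-0.12,0,0,0,0],
  [-0.12,0,0,0,0],
  [-0.12,0,0,0,0],
  [-0.12,0,0,0,0],
], squeeze=25)

```text
clock: 15.8
eef_pos: [0.4268, -0.2489, 0.1719]
tool_rot: [-3.141, -0.0, -0.152]
wrist_force: [1.9, -0.7, -3.9]
width: 0.0233
```

```bash
cat >> h.py <<'E'
def probe_axis(name="side",box=None):
    "fit of the dark probe points near the TCP; returns axis angle from vertical in the x_g plane"
    s=sense(); G=s["eef_pos"]+[0,0,.008]; im,d,P=cloud(name); 
    return s,G,im,P
E
python3 - <<'E'
from h import *
s,G,im,P=probe_axis()
cv2.imwrite("pics/s6.png",im[:,:,::-1]);np.savez("s6.npz",im=im,P=P,G=G)
print(s["eef_pos"],s["wrist_force"],s["torque"],s["width"])
K,T=T_wc("side");Ti=np.linalg.inv(T)
def px(p): q=Ti[:3,:3]@p+Ti[:3,3]; q=K@q; return q[:2]/q[2]
print("G px",px(G),"rim",px(np.array([.467,-.255,.09])))
u,v=px(G); u,v=int(u),int(v)
o=im[v-60:v+110,u-80:u+120];cv2.imwrite("pics/s6c.png",cv2.convertScaleAbs(cv2.resize(o,None,fx=3,fy=3,interpolation=2),alpha=1.8)[:,:,::-1])
E
```

```text
[ 0.4268 -0.2489  0.1719] [ 1.8946 -0.6509 -3.901 ] [-0.0805 -1.0933 -0.0098] 0.023278148249250685
G px [181.0845 279.1874] rim [209.0015 313.1405]
```

View pics/s6c.png

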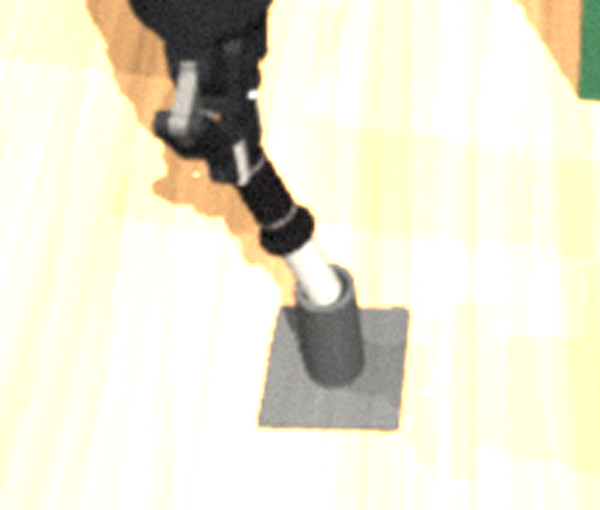

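Call:
jog_arm([
  [-0.1,0,0,0,0],
  [-0.1,0,0,0,0],
  [-0.1,0,0,0,0],
  [-0.1,0,0,0,0],
  [-0.1,0,0.02,0,0],
  [-0.1,0,0.02,0,0],
  [-0.1,0,0,0,0],
  [-0.08,0,0,0,0],
])

```text
clock: 16.85
eef_pos: [0.3884, -0.2431, 0.1701]
tool_rot: [3.142, -0.0, -0.152]
wrist_force: [1.7, -0.6, -0.8]
width: 0.0232
```

Run:
```python
from h import *
s,G,im,P=probe_axis()
np.savez("s7.npz",im=im,P=P,G=G)
print(s["eef_pos"],s["wrist_force"],s["torque"],s["width"])
u,v=160,270
o=im[v-60:v+110,u-80:u+120];cv2.imwrite("pics/s7c.png",cv2.convertScaleAbs(cv2.resize(o,None,fx=3,fy=3,interpolation=2),alpha=1.0)[:,:,::-1])
# light barrel + dark handle points below grip, above rim
Q=P[v-60:v+110,u-80:u+120].reshape(-1,3); xg=np.array([.989,-.149,0]);yg=np.array([.149,.989,0])
r=(Q-G); m=(abs(r@yg)<.03)&(Q[:,2]>.1)&(r@xg>.01)&(r@xg<.1)&(r[:,2]<-.01)
k=Q[m]; a=k@xg-G@xg; z=k[:,2]-G[2]; print(len(k)); l=np.polyfit(a,z,1); 
for _ in range(3):
    e=z-np.polyval(l,a); i=abs(e)<.012; l=np.polyfit(a[i],z[i],1)
c=np.stack([a[i],z[i]],1); d=np.linalg.svd(c-c.mean(0))[2][0]; print("tilt",np.arctan2(abs(d[0]),abs(d[1])),i.sum(),c.mean(0))
```

```text
[ 0.3884 -0.2431  0.1701] [ 1.7265 -0.5726 -0.8371] [-0.0798 -0.8259 -0.023 ] 0.02319157734463354
549
tilt 0.5956187542657083 417 [ 0.0558 -0.0418]
```

View pics/s7c.png

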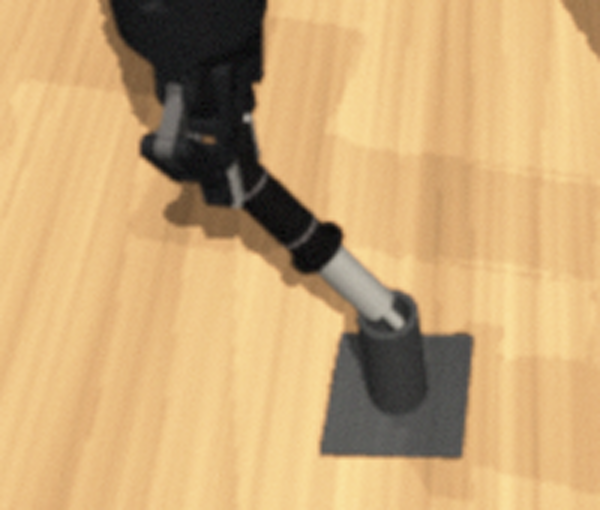

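```bash
cat >> h.py <<'E'
xg=np.array([.989,-.149,0]);yg=np.array([.149,.989,0])
def onplane(name,uv,p,n,T=None):
    K,T0=T_wc(name); T=T0 if T is None else T
    r=T[:3,:3]@np.linalg.inv(K)@[uv[0],uv[1],1]; return T[:3,3]+r*((p-T[:3,3])@n)/(r@n)
E
python3 - <<'E'
from h import *
G=np.array([.3884,-.2431,.1781])
q=[onplane("side",(80+u/3,210+v/3),G,yg) for u,v in((255,187),(317,248),(350,283),(380,308),(398,318))]
for k in q: r=k-G; print(r@xg,r[2],np.hypot(r@xg,r[2]),np.arctan2(r@xg,-r[2]))
a=np.array([[(k-G)@xg,k[2]-G[2]] for k in q[:4]]);l=np.polyfit(a[:,0],a[:,1],1);print("tilt",np.pi/2-np.arctan(-l[0]),"z at G",l[1])
E
```

```text
0.012868362406910078 0.016179649355232334 0.020673069542132504 2.469698123243064
0.04249412363112905 -0.03415505963420659 0.05451897506184327 0.893767148609223
0.05894808025452573 -0.06506213227655863 0.08779497264688006 0.7361352425106447
0.07521601609167138 -0.08740122786733304 0.11531011971817583 0.7106060796709368
0.08565752251289098 -0.09594871804108027 0.12862102338565476 0.7287910726565157
tilt 0.5357863194324166 z at G 0.0371955036104406
```

Run:
```python
from h import *
D=np.load("s7.npz");P=D['P'];im=D['im'];G=D['G']
K,T=T_wc("side")
ax=np.sin(.65)*xg-np.array([0,0,np.cos(.65)])
for it in range(2):
  C=[]
  for u,v,r in((262,197,.0125),(275,208,.0125),(285,217,.0125),(317,248,.0175),(345,278,.011),(355,286,.011),(365,296,.011),(375,304,.011)):
    U,V=80+u/3,210+v/3; p=np.nanmedian(P[int(V)-1:int(V)+2,int(U)-1:int(U)+2].reshape(-1,3),0)
    w=T[:3,3]-p; w-=w@ax*ax; w/=np.linalg.norm(w); c=p-r*w; C.append(c)
    if it: print((c-G)@xg,(c-G)@yg,(c-G)[2],np.linalg.norm(c-G),im[int(V),int(U)])
  C=np.array(C); m=C.mean(0); ax=np.linalg.svd(C-m)[2][0]; ax*=-np.sign(ax[2])
print("axis xg,yg,z",ax@xg,ax@yg,ax[2],"tilt",np.arccos(-ax[2])); t=(G-m)@ax; print("offset of axis from G",(m+t*ax-G)@xg,(m+t*ax-G)@yg,(m+t*ax-G)[2])
# finger lowest points near G
Q=P[200:330,100:220].reshape(-1,3); k=Q[(abs((Q-G)@yg)<.05)&(abs((Q-G)@xg)<.014)]; print("lowest near G",np.sort(k[:,2])[[0,5,20]]-G[2], len(k))
```

```text
0.011408502928794554 0.001637620322403573 0.0139256756625884 0.018075326351595745 [25 24 23]
0.017017795137289744 0.0018291989192265126 0.002934501448613902 0.01736284305096143 [23 23 22]
0.022857839355058897 0.0017162103724796475 -0.0027218372279378122 0.02307954642415366 [21 17 16]
0.03449093336803421 0.003930241577595596 -0.027869176673747748 0.04451263173394852 [24 21 21]
0.05340284100915258 -0.0007242455594036307 -0.051727245098912855 0.07434499089872154 [178 175 162]
0.05773350666086288 0.0003780726910554835 -0.059951359601322654 0.08322495581873421 [178 174 162]
0.062412474591263666 -0.00036964979011366004 -0.06761167219579829 0.09200835782896744 [176 171 159]
0.06868364720231637 -2.9250947036999192e-05 -0.07603878249776294 0.10245888035836741 [183 180 169]
axis xg,yg,z 0.5372551828179273 -0.02381917238131509 -0.8431385481411027 tilt 0.5677025159450789
offset of axis from G 0.013948630623857854 0.002245387126505575 0.008821914005015946
lowest near G [-0.1839 -0.1822 -0.181 ] 1930
```

Run:
```python
from h import *
D=np.load("s7.npz");P=D['P'];im=D['im'];G=D['G']
for u,v in((235,150),(240,170),(237,185),(237,197),(222,185),(220,200),(215,170),(170,100),(240,140),(190,20),(200,80)):
    U,V=80+u/3,210+v/3; p=np.nanmedian(P[int(V)-1:int(V)+2,int(U)-1:int(U)+2].reshape(-1,3),0); print(u,v,(p-G)@xg,(p-G)@yg,(p-G)[2],im[int(V),int(U)])
s,G,im,P=probe_axis("wrist");print(s["joint_positions"])
np.savez("w7.npz",im=im,P=P,G=G);cv2.imwrite("pics/w7.png",cv2.convertScaleAbs(im[100:400,130:430],alpha=1.6)[:,:,::-1])
```

```text
235 150 0.002164582367978681 0.010311167997055755 0.035868160923814396 [18 18 21]
240 170 0.008960215493890112 -0.004368018471152338 0.036622060390469446 [37 37 34]
237 185 0.010417480531162454 -0.015334321955419108 0.03610874296531763 [114 111 102]
237 197 0.010171724280343828 -0.01770195004000799 0.029331865733305595 [125 120 112]
222 185 0.006448635707477327 -0.02383060244192823 0.044185115201935354 [22 24 23]
220 200 0.0024820778195044717 -0.02425068470513905 0.03274700399183994 [28 28 28]
215 170 0.011231721990363035 -0.03929142682649354 0.07526650315795125 [19 20 20]
170 100 -0.0028148735953517482 -0.040252602593155266 0.12619274398683167 [104 101  98]
240 140 0.004751666677912154 0.012318453395269284 0.04241632036916887 [25 24 23]
190 20 0.01521730124861814 -0.03348539695196731 0.17616648217282455 [25 24 27]
200 80 0.01003039891723645 -0.02972596907551239 0.13258849453052662 [25 23 23]
[-0.2156  0.0862 -0.1851  0.0001 -1.2996  1.634 ]
```

View pics/w7.png

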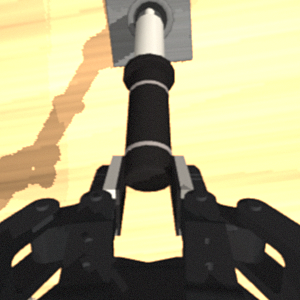

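Run:
```python
from h import *
for f,G in(("w5",np.array([.4649,-.2566,.3206])),("w7",None)):
    D=np.load(f+".npz");P=D['P']; G=D['G'] if G is None else G
    r=P-G; x=r@xg; y=r@yg; z=r[...,2]
    m=(abs(x)<.03)&(abs(y)<.07)&(z>-.06)
    zz=z[m]; print(f,m.sum(),"z rel to grasp pt percentiles",np.percentile(zz,[0,1,5,20,50]))
    if f=="w7":
        for sgn in(-1,1):
            k=(abs(x)<.02)&(sgn*y>.013)&(sgn*y<.03)&(z>-.06); print(sgn,k.sum(),np.percentile(z[k],[0,2,10,50,90]),np.percentile(x[k],[2,50,98]))
        k=(abs(y)<.008)&(z>-.06)&(abs(x)<.06); print("handle pts",np.percentile(z[k],[50,95,99,100]), x[k][np.argsort(z[k])[-20:]].mean())
print(get_calibration("wrist")["hand_eye"])
```

```text
w5 45233 z rel to grasp pt percentiles [0.0322 0.0393 0.0539 0.0843 0.0978]
w7 51140 z rel to grasp pt percentiles [-0.0085  0.0125  0.0308  0.0739  0.0951]
-1 5143 [0.0226 0.0314 0.0504 0.0929 0.1118] [0.0015 0.0135 0.0198]
1 6512 [0.0075 0.0287 0.0445 0.0926 0.112 ] [-0.0053  0.0165  0.0198]
handle pts [0.0382 0.1114 0.1169 0.1196] 0.020446004649335842
[[-0.0002 -0.9582 -0.2863  0.0732]
 [ 1.      0.     -0.001  -0.0012]
 [ 0.001  -0.2863  0.9582 -0.1698]
 [ 0.      0.      0.      1.    ]]
```

Call:
jog_arm([
  [0.2,0,0,0,0],
  [0.2,0,0,0,0],
  [0.2,0,0,0,0],
  [0.2,0,0,0,0],
  [0.2,0,0,0,0],
  [0.2,0,0,0,0],
  [0.2,0,0,0,0],
  [0.26,0,0,0,0],
])

```text
clock: 17.95
eef_pos: [0.4714, -0.2558, 0.1701]
tool_rot: [3.142, -0.0, -0.152]
wrist_force: [-1.9, -0.9, -1.3]
width: 0.0234
```

Call:
jog_arm([
  [-0.02,0,0.1,0,0],
  [-0.02,0,0.12,0,0],
  [-0.02,0,0.12,0,0],
  [-0.01,0,0.12,0,0],
  [0,0,0.12,0,0],
  [0,0,0.12,0,0],
  [0,0,0.1,0,0],
  [0,0,0,0,0],
])

```text
clock: 18.95
eef_pos: [0.4672, -0.2551, 0.1297]
tool_rot: [-3.142, 0.0, -0.152]
wrist_force: [0.3, -0.7, -2.2]
width: 0.0231
```

Run:
```python
from h import *
go([.4668,-.255,.125],-.149)
im,d,P=cloud("side")
o=im[210:380,120:320];cv2.imwrite("pics/s8c.png",cv2.resize(o,None,fx=3,fy=3,interpolation=2)[:,:,::-1])
```

```text
at [ 0.4672 -0.2551  0.1297] rot [-3.1416  0.0003 -0.1523] q [-0.2056  0.2551 -0.0828  0.     -1.2331  1.6241] F [ 0.2921 -0.6519 -2.1802] w 0.023087330987148994 t 18.95
shift [-0.0078 -0.0017  0.095 ] turn -0.037449921853400965
```

View pics/s8c.png

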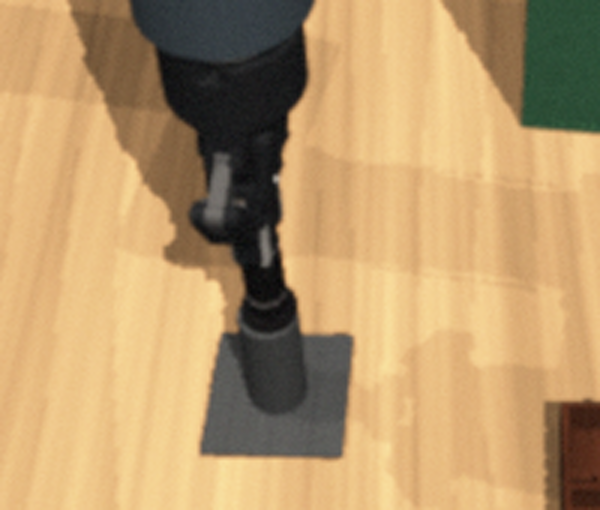

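Call:
jog_arm([
  [0,0,0,0,30],
  [0,0,0,0,60],
  [0,0,0,0,60],
  [0,0,0,0,60],
  [0,0,0.2,0,60],
  [0,0,0.25,0,60],
  [0,0,0.25,0,60],
  [0,0,0,0,60],
])

```text
clock: 20.0
eef_pos: [0.4662, -0.2548, 0.0933]
tool_rot: [-3.141, 0.003, -0.152]
wrist_force: [0.1, -0.1, 0.9]
width: 0.0514
```

Call:
jog_arm([
  [0,0,0,0,20],
  [0,0,0,0,0],
  [0,0,0,0,0],
  [0,0,0,0,0],
  [0,0,0,0,0],
  [0,0,0,0,0],
  [0,0,0,0,0],
  [0,0,0,0,0],
], squeeze=40)

```text
clock: 21.0
eef_pos: [0.4676, -0.2554, 0.0955]
tool_rot: [3.141, -0.001, -0.152]
wrist_force: [-0.5, -1.5, 3.9]
width: 0.0241
```

Run:
```python
from h import *
go([.4668,-.255,.095],-.149)
im,d,P=cloud("side");s=sense();G=s["eef_pos"]+[0,0,.008]
# handle visible extent: dark vs finger; print column of colours/heights along probe px
K,T=T_wc("side");Ti=np.linalg.inv(T)
for z in np.arange(.08,.2,.008):
    q=K@(Ti[:3,:3]@np.array([.467,-.255-.0125,z])+Ti[:3,3]); u,v=(q[:2]/q[2]).astype(int); p=P[v,u]; print(round(z,3),u,v,im[v,u],(p-G)@xg,(p-G)@yg,p[2])
```

```text
at [ 0.4676 -0.2554  0.0955] rot [ 3.1411 -0.001  -0.152 ] q [-0.2056  0.2796 -0.1416  0.0005 -1.1485  1.6241] F [-0.4674 -1.5215  3.8686] w 0.024098431089321262 t 21.0
shift [-0.017  -0.0059  0.0096] turn -0.034907136979290945
0.08 209 322 [79 79 77] 0.0031784268661026083 -0.017698686642229972 0.08882972257243726
0.088 208 319 [24 23 26] 0.0016479868004010336 -0.016285891304211014 0.09568541500159067
0.096 208 316 [18 17 21] 0.0008811118558807857 -0.011766381359869264 0.09829201955829936
0.104 207 314 [16 18 17] -0.0007630410000258276 -0.01080141609053771 0.10268505107114367
0.112 207 311 [53 49 47] 0.005003082923933393 -0.024894222720851726 0.13151936054111768
0.12 207 308 [25 27 27] 0.005714529569056329 -0.024686093733117604 0.13984863647844425
0.128 206 305 [16 14 16] 0.010921110769544072 -0.04230737763890226 0.1722784690147151
0.136 206 303 [20 21 21] 0.010656139037439755 -0.04012670340461442 0.1747122763632466
0.144 205 300 [20 19 21] 0.011353366845779301 -0.0447779485433943 0.18876737777125707
0.152 205 297 [26 23 25] 0.011205076721481832 -0.042252072773455336 0.19327880620221027
0.16 204 294 [27 27 30] 0.0031728875639664804 -0.022106400780262377 0.1744330304763766
0.168 204 291 [38 37 34] -4.493910160184199e-05 -0.010766564145494711 0.16778921320788776
0.176 204 288 [32 32 30] 0.005060876932001294 -0.023157589319091534 0.19173786153253536
0.184 203 285 [22 25 23] 0.0021752435772000125 -0.017644372865202054 0.1923512497522436
0.192 203 282 [20 19 20] 0.009478001281428047 -0.03635046437491413 0.22346112779109584
```

Call:
jog_arm([
  [0,0,-0.06,0,0],
  [0,0,-0.16,0,0],
  [0,0,-0.2,0,0],
  [0,0,-0.2,0,0],
  [0,0,-0.2,0,0],
  [0,0,-0.04,0,0],
  [-0.1,0,0,0,0],
  [-0.1,0,0,0,0],
], squeeze=25)

```text
clock: 22.05
eef_pos: [0.4585, -0.2541, 0.1384]
tool_rot: [3.141, -0.003, -0.152]
wrist_force: [3.1, -1.8, -1.8]
width: 0.0243
```

Call:
jog_arm([
  [-0.12,0,0,0,0],
  [-0.12,0,0,0,0],
  [-0.12,0,0,0,0],
  [-0.12,0,0,0,0],
  [-0.12,0,0,0,0],
  [-0.12,0,0,0,0],
  [-0.12,0,0,0,0],
  [-0.12,0,0,0,0],
])

```text
clock: 23.05
eef_pos: [0.4098, -0.2462, 0.1381]
tool_rot: [-3.141, -0.001, -0.152]
wrist_force: [4.6, -1.9, -3.6]
width: 0.0241
```

Call:
jog_arm([
  [-0.1,0,0.01,0,0],
  [-0.1,0,0.01,0,0],
  [-0.1,0,0.01,0,0],
  [-0.1,0,0.01,0,0],
  [-0.1,0,0.01,0,0],
  [-0.1,0,0.01,0,0],
  [0,0,0,0,0],
  [0,0,0,0,0],
])

```text
clock: 24.05
eef_pos: [0.38, -0.2417, 0.135]
tool_rot: [-3.141, 0.001, -0.152]
wrist_force: [2.2, -0.5, -0.1]
width: 0.0243
```

```bash
cat >> h.py <<'E'
def fitprobe(tilt0=.65,name="side",rimz=.098):
    "axis of the probe from depth points around the expected line through the pads"
    s=sense(); G=s["eef_pos"]+[0,0,.054]; im,d,P=cloud(name); K,T=T_wc(name,s)
    e=np.linalg.norm(P-G,axis=-1); Q=P[(e<.16)&(P[...,2]>rimz)]
    ax=np.sin(tilt0)*xg-np.array([0,0,np.cos(tilt0)]); m0=G
    for it in range(6):
        r=Q-m0; t=r@ax; perp=r-np.outer(t,ax); w=T[:3,3]-Q; w-=np.outer(w@ax,ax); w/=np.linalg.norm(w,axis=1)[:,None]
        tg=(Q-G)@ax
        a=(tg>.075)&(tg<.130); rad=np.where(a,.011,.0125)   # barrel / handle
        c=Q; d0=np.linalg.norm(perp,axis=1)
        k=((a)|((tg>.024)&(tg<.05)))&(d0<(.030 if it<2 else .018))
        # centre line of visible half cylinder: mean of surface = axis + (pi/4) r w
        C=Q[k]-(rad[k]*np.pi/4)[:,None]*w[k]
        # bin along axis so that every station counts once
        B=[C[(tg[k]>=b)&(tg[k]<b+.008)].mean(0) for b in np.arange(.024,.13,.008) if ((tg[k]>=b)&(tg[k]<b+.008)).sum()>8]
        B=np.array(B); m0=B.mean(0); v=np.linalg.svd(B-m0)[2][0]; ax=v*np.sign(v@ax)
    t=(G-m0)@ax; o=m0+t*ax-G
    print("TCP",s["eef_pos"],"axis xg,yg,z",ax@xg,ax@yg,ax[2],"tilt",np.arctan2(ax@xg,-ax[2]),"side",np.arcsin(ax@yg),"axis off Gt",o@xg,o@yg,o[2],"n",k.sum(),len(B))
    return s,G,ax,m0,im,P
E
python3 - <<'E'
from h import *
s,G,ax,m0,im,P=fitprobe(); np.savez("s9.npz",im=im,P=P,G=G)
print(s["wrist_force"],s["torque"],s["width"],s["clock"])
E
```

```text
TCP [ 0.38   -0.2417  0.135 ] axis xg,yg,z 0.6196305275745017 0.010853961576449933 -0.7848973361294717 tilt 0.6682695895263715 side 0.010854174702538081 axis off Gt -0.001044344378318371 -0.0003219994704393821 -0.000828634741688733 n 452 10
[ 2.1595 -0.5253 -0.1003] [ 0.1859 -0.8565  0.079 ] 0.024269001340193476 24.05
```

Call:
jog_arm([
  [0,0,0,0,0],
  [0,0,0,0,0],
  [-0.15,0,-0.2,0,0],
  [-0.15,0,-0.2,0,0],
  [0,0,-0.7,0,0],
  [0,0,-0.8,0,0],
  [0,0,-0.8,0,0],
  [0,0,-0.8,0,0],
], squeeze=80)

```text
clock: 25.1
eef_pos: [0.3633, -0.2391, 0.3109]
tool_rot: [-3.141, 0.004, -0.153]
wrist_force: [1.5, -0.0, -2.5]
width: 0.0237
```

Run:
```python
from h import *
s,G,ax,m0,im,P=fitprobe(rimz=.12)
go([.6039,.0997,.31],-.149,s)
plan([.6039,.0997,.31],[0],8,s)
```

```text
TCP [ 0.3633 -0.2391  0.3109] axis xg,yg,z 0.5829674665113934 0.02219708808271822 -0.8122596738048244 tilt 0.6225137162263377 side 0.022198911277525046 axis off Gt 0.0004992510418664159 -0.001042907061222477 0.00032971153007171905 n 683 11
at [ 0.3633 -0.2391  0.3109] rot [-3.1411  0.0036 -0.1526] q [-0.2194  0.0163  0.0949 -0.0002 -1.653   1.6376] F [ 1.4565 -0.0294 -2.5284] w 0.02370409734971945 t 25.1
shift [ 3.726  -7.4283  0.0079] turn -0.04075554031140356
[0.47, -0.93, 0.00, 0]
[0.47, -0.93, 0.00, 0]
[0.47, -0.93, 0.00, 0]
[0.47, -0.93, 0.00, 0]
[0.47, -0.93, 0.00, 0]
[0.47, -0.93, 0.00, 0]
[0.47, -0.93, 0.00, 0]
[0.47, -0.93, 0.00, 0]
```

Call:
jog_arm([
  [0.2,-0.4,0,0,0],
  [0.3,-0.6,0,0,0],
  [0.35,-0.7,0,0,0],
  [0.35,-0.7,0,0,0],
  [0.35,-0.7,0,0,0],
  [0.35,-0.7,0,0,0],
  [0.35,-0.7,0,0,0],
  [0.35,-0.7,0,0,0],
], squeeze=100)

```text
clock: 26.15
eef_pos: [0.5323, -0.0017, 0.3094]
tool_rot: [3.14, 0.003, -0.152]
wrist_force: [0.1, -0.5, -2.5]
width: 0.0232
```

Call:
jog_arm([
  [0.35,-0.7,0,0,0],
  [0.35,-0.7,0,0,0],
  [0.28,-0.55,0,0,0],
  [0.15,-0.28,0,0,0],
  [0,0,0,0,0],
  [0,0,0,0,0],
  [0,0,0,0,0],
  [0,0,0,0,0],
])

```text
clock: 27.15
eef_pos: [0.6058, 0.0989, 0.3104]
tool_rot: [-3.141, -0.0, -0.153]
wrist_force: [-0.1, -0.3, -1.3]
width: 0.0231
```

Run:
```python
from h import *
s,G,ax,m0,im,P=fitprobe(rimz=.22)
go([.6039,.0997,.211],-.149,s)
s=sense();w,d,P=cloud("wrist");np.savez("w10.npz",im=w,P=P,pos=s["eef_pos"],rot=s["tool_rot"])
o=w[60:360,130:430];cv2.imwrite("pics/w10.png",cv2.resize(cv2.convertScaleAbs(o,alpha=1.3),None,fx=2,fy=2)[:,:,::-1])
K,T=T_wc("wrist",s);Ti=np.linalg.inv(T)
def px(p): q=K@(Ti[:3,:3]@p+Ti[:3,3]); return q[:2]/q[2]
print("expected tip px",px(G+.1395*ax),"spot px",px(np.array([.715,.0844,.125])))
```

```text
TCP [0.6058 0.0989 0.3104] axis xg,yg,z 0.5911555744824016 0.01750429882404912 -0.8064373976881668 tilt 0.6325618514879865 side 0.017505192834906827 axis off Gt 0.00012811844376555876 -0.0008610137677475047 7.520355801449163e-05 n 349 11
at [0.6058 0.0989 0.3104] rot [-3.1414 -0.0003 -0.1528] q [ 0.4161  0.3929  0.57   -0.     -1.7475  1.002 ] F [-0.0674 -0.3    -1.3213] w 0.023117057868656775 t 27.15
shift [-0.0398 -0.0106  1.9879] turn -0.04331481247814077
expected tip px [276.1322 114.9639] spot px [277.1452  93.5672]
```

View pics/w10.png

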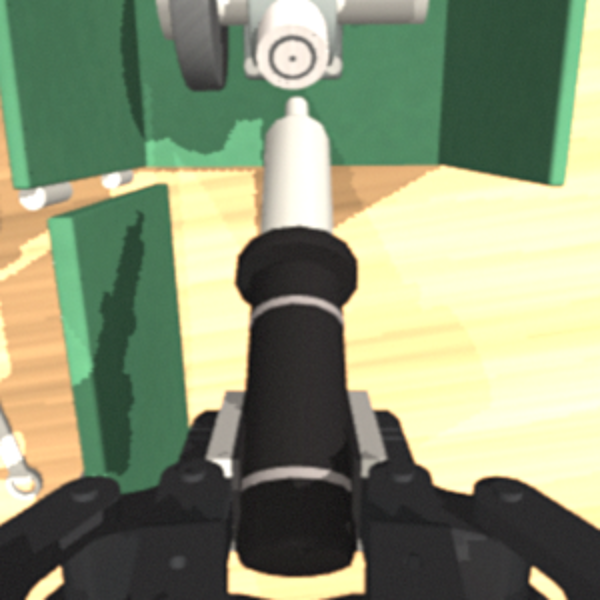

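Run:
```python
from h import *
D=np.load("w10.npz");P=D['P'];s=dict(eef_pos=D['pos'],tool_rot=D['rot'])
K,T=T_wc("wrist",s);G=D['pos']+[0,0,.054]
f=lambda p:(p@xg,p@yg,p[2])
sp=onplane("wrist",(276.5,88),np.array([0,0,.125]),np.array([0,0,1.]),T);print("spot ray",sp,f(sp),"depth",f(np.nanmedian(P[86:91,275:279].reshape(-1,3),0)))
v,u=np.mgrid[:420,:560];m=(np.hypot(u-276.5,v-88)<12);c,n,k=plane(P[m]);n*=np.sign(n[2]);print("face",f(c),f(n),"tilt",np.arctan2(-n@xg,n[2]),k)
for V in(109,110,111,113,115): 
    p=np.nanmedian(P[V:V+1,277:281].reshape(-1,3),0); print("tip",V,f(p),np.array(f(p))-np.array(f(G)))
# midline of probe top surface in rows
C=[]
for V in list(range(124,165,4))+list(range(212,262,5)):
    p=np.nanmedian(P[V,275:281],0); C.append(f(p)); 
C=np.array(C);r=np.where(np.arange(len(C))<11,.011,.0125)
for it in range(3):
    a=np.polyfit(C[:,0],C[:,2],1) if it==0 else np.polyfit(A[:,0],A[:,2],1); th=np.pi/2-np.arctan(-a[0])
    A=C-np.outer(r,[np.cos(th),0,np.sin(th)])
g=np.array(f(G));print("tilt wrist",th,"axis z at G xg",np.polyval(a,g[0])-g[2], A[[0,10,11,-1]]-g)
p=onplane("wrist",(278.5,108.5),G,yg,T)-G;print("tip px on plane",p@xg,p[2],np.linalg.norm(p),np.arctan2(p@xg,-p[2]))
```

```text
spot ray [0.7208 0.0842 0.125 ] (np.float64(0.7002959835679402), np.float64(0.1906995082192852), np.float64(0.125)) depth (np.float64(0.7000193930529168), np.float64(0.19066334845978442), np.float64(0.12606900059678933))
face (np.float64(0.7001021160687521), np.float64(0.19069513021255236), np.float64(0.12567454160365615)) (np.float64(-0.650388497393984), np.float64(-0.010889766681577085), np.float64(0.7596133341646922)) tilt 0.7080882325527882 452
tip 109 (np.float64(0.6706196031199378), np.float64(0.18873964150062267), np.float64(0.25717471709443024)) [ 0.0862  0.0006 -0.1072]
tip 110 (np.float64(0.6698683337347578), np.float64(0.1887439499730242), np.float64(0.2587703665381661)) [ 0.0854  0.0006 -0.1056]
tip 111 (np.float64(0.6691880000322855), np.float64(0.18874488026408479), np.float64(0.2591680433601643)) [ 0.0847  0.0006 -0.1052]
tip 113 (np.float64(0.6677840744568283), np.float64(0.18875149351179332), np.float64(0.2608322682275166)) [ 0.0833  0.0006 -0.1035]
tip 115 (np.float64(0.6663304275179238), np.float64(0.1887591988183741), np.float64(0.26300695992722506)) [ 0.0819  0.0006 -0.1013]
tilt wrist 0.6384220878964744 axis z at G xg 0.0016650814289724258 [[ 0.0669  0.0013 -0.0882]
 [ 0.0449  0.0013 -0.0595]
 [ 0.0239  0.0014 -0.0304]
 [ 0.009   0.0013 -0.0106]]
tip px on plane 0.11062221090165358 -0.5088682422865668 0.520749673469806 0.21405820657148336
```

Call:
jog_arm([
  [0,0,0.3,0,0],
  [0,0,0.5,0,0],
  [0.05,-0.03,0.5,0,0],
  [0.1,0,0.5,0,0],
  [0.12,0,0.3,0,0],
  [0.1,0,0.14,0,0],
  [0,0,0,0,0],
  [0,0,0,0,0],
])

```text
clock: 28.25
eef_pos: [0.6251, 0.0981, 0.1991]
tool_rot: [-3.141, -0.002, -0.152]
wrist_force: [-1.0, -0.2, -3.3]
width: 0.0228
```

```bash
cat >> h.py <<'E'
def tipspot():
    s=sense(); im,d,P=cloud("wrist"); K,T=T_wc("wrist",s); Ti=np.linalg.inv(T); G=s["eef_pos"]+[0,0,.054]
    f=lambda p:np.array([p@xg,p@yg,p[2]]); g=f(G); sp=np.array([.7001,.1907,.1254])
    A=[]
    F=np.stack([P@xg,P@yg,P[...,2]],-1)-g
    # top ridge of handle and barrel, binned along xg
    k=(abs(F[...,1]-.001)<.0025)
    for lo,hi,r in((.008,.024,.0125),(.043,.068,.011)):
        for b in np.arange(lo,hi,.003):
            q=F[k&(F[...,0]>b)&(F[...,0]<b+.003)&(F[...,2]<0)&(F[...,2]>-.13)]
            if len(q)>3: A.append([*np.median(q,0),r])
    A=np.array(A); th=.64
    for _ in range(4):
        C=A[:,:3]-np.outer(A[:,3],[np.cos(th),0,np.sin(th)]); th=np.pi/2-np.arctan(-np.polyfit(C[:,0],C[:,2],1)[0])
    y=C[:,1].mean(); m=C.mean(0); ax=np.array([np.sin(th),0,-np.cos(th)]); foot=m+((0-m)@ax)*ax
    tip=g+foot+.1395*ax; n=np.array([-.644,0,.765]); e=tip-sp
    print("t",s["clock"],"tilt",th,"foot",foot,"tip-spot (xg,yg,z)",e,"normal",e@n,"in-face",e-(e@n)*n,"F",s["wrist_force"],"TCP",s["eef_pos"],"w",s["width"])
    return s,im,P
E
python3 - <<'E'
from h import *
s,im,P=tipspot();np.savez("w11.npz",im=im,P=P)
fitprobe(rimz=.2)
E
```

```text
t 28.25 tilt 0.6492978565412192 foot [0.001  0.001  0.0008] tip-spot (xg,yg,z) [-0.0111  0.0004  0.0173] normal 0.020400855146391412 in-face [0.002  0.0004 0.0017] F [-0.9681 -0.1781 -3.3055] TCP [0.6251 0.0981 0.1991] w 0.022835755256179712
TCP [0.6251 0.0982 0.1991] axis xg,yg,z 0.5327420433341411 -0.023717613156324854 -0.8459993675428533 tilt 0.5619857005556923 side -0.0237198373451378 axis off Gt 0.002302566622752819 0.0008965520994235625 0.001424376897680435 n 119 4
```

Call:
jog_arm([
  [0.04,0,0.06,0,0],
  [0.05,0,0.09,0,0],
  [0.05,0,0.1,0,0],
  [0,0,0,0,0],
  [0,0,0,0,0],
  [0,0,0,0,0],
  [0,0,0,0,0],
  [0,0,0,0,0],
])

```text
clock: 29.35
eef_pos: [0.6315, 0.097, 0.1856]
tool_rot: [-3.142, -0.0, -0.152]
wrist_force: [-0.4, -0.3, -3.3]
width: 0.0232
```

Run:
```python
from h import *
F=[]
for i in range(3):
    s,im,P=tipspot();F.append(s["wrist_force"])
print(np.mean(F,0))
# image of tip near the ring: light tip / dark ring; row profile along tip column
K,T=T_wc("wrist",s);Ti=np.linalg.inv(T)
def px(p): q=K@(Ti[:3,:3]@p+Ti[:3,3]); return q[:2]/q[2]
sp=.7001*xg+.1907*yg+np.array([0,0,.1254]);u,v=px(sp);print("spot px",u,v)
u=int(round(u));v=int(v);g=im.astype(int).sum(-1)//3
for r in range(v-16,v+24,2): print(r,g[r,u-14:u+15:2],np.round(P[r,u]@xg,4),np.round(P[r,u,2],4))
```

```text
t 29.35 tilt 0.6490617489826047 foot [0.001  0.001  0.0008] tip-spot (xg,yg,z) [-0.0046  0.0004  0.0039] normal 0.005920992956065848 in-face [-0.0008  0.0004 -0.0007] F [-0.4266 -0.3309 -3.2718] TCP [0.6315 0.097  0.1856] w 0.02323048729990438
t 29.4 tilt 0.6482951138355085 foot [0.0011 0.001  0.0008] tip-spot (xg,yg,z) [-0.0046  0.0004  0.0038] normal 0.005883131784869822 in-face [-0.0009  0.0004 -0.0007] F [ 0.1116 -0.7147 -1.2091] TCP [0.6316 0.097  0.1856] w 0.02341949407156876
t 29.45 tilt 0.6484888177645994 foot [0.001  0.001  0.0007] tip-spot (xg,yg,z) [-0.0047  0.0003  0.0037] normal 0.005863826599573426 in-face [-0.0009  0.0003 -0.0008] F [ 0.0105  0.1902 -1.7201] TCP [0.6315 0.097  0.1855] w 0.023036642396022346
[-0.1015 -0.2851 -2.067 ]
spot px 278.3245470784834 103.75075544528588
87 [192 190 191 192 189 179 182 184 181 184 189 189 186 189 190] 0.7105 0.1346
89 [192 191 181 136 103  82  79  73  78  92 120 167 188 190 190] 0.7094 0.1331
91 [195 153  90  72  74  88  95 108  99  75  72  73 114 177 191] 0.7082 0.1322
93 [128  78  75 110 175 184 189 195 190 185 145  91  72  93 
[... 589 characters left out ...]
190 187 164 180 207 208 182 187 185 190 180  92] 0.6963 0.1326
111 [ 86 173 193 191 184 149 188 210 215 202 188 187 189 119  74] 0.6949 0.1339
113 [ 71  91 170 167 169 142 187 209 213 200 185 184 140  74 118] 0.6934 0.1369
115 [132  77  62 139 149 144 188 210 213 202 171 107  73 124 189] 0.6921 0.138
117 [195 147  79  52  85 152 180 197 205 199 115  82 141 189 192] 0.6906 0.1412
119 [159 137 133 135 167 187 195 199 204 208 206 185 189 190 191] 0.689 0.1538
121 [138 137 143 159 173 187 194 199 205 209 212 207 198 191 195] 0.6877 0.1552
123 [114 133 146 160 173 186 194 199 205 209 211 207 204 195 128] 0.6865 0.1562
125 [110 131 147 161 174 187 196 201 205 210 212 207 203 203 134] 0.6852 0.1585
```

Call:
jog_arm([
  [0.03,0,0.03,0,0],
  [0.03,0,0.03,0,0],
  [0.03,0,0.03,0,0],
  [0.03,0,0.03,0,0],
  [0,0,0.01,0,0],
  [0,0,0,0,0],
  [0,0,0,0,0],
  [0,0,0,0,0],
])

```text
clock: 30.5
eef_pos: [0.6374, 0.0961, 0.1791]
tool_rot: [3.142, 0.0, -0.152]
wrist_force: [-2.0, -0.4, 0.5]
width: 0.0231
```

Run:
```python
from h import *
F=[]
for i in range(4):
    s,im,P=tipspot() if i in(0,3) else (sense(),)+read_camera("wrist");F.append(s["wrist_force"])
print(np.mean(F,0))
```

```text
t 30.5 tilt 0.6440312218814666 foot [0.001  0.001  0.0007] tip-spot (xg,yg,z) [ 0.0007  0.0003 -0.0032] normal -0.0028710292077691268 in-face [-0.0012  0.0003 -0.001 ] F [-2.0441 -0.3868  0.4594] TCP [0.6374 0.0961 0.1791] w 0.023138564125591062
t 30.65 tilt 0.6425716424449744 foot [0.001  0.001  0.0007] tip-spot (xg,yg,z) [ 0.0006  0.0003 -0.0033] normal -0.0029209827051322763 in-face [-0.0013  0.0003 -0.0011] F [-2.9142  0.1137 -0.2562] TCP [0.6374 0.0961 0.179 ] w 0.023185542427716584
[-2.0949  0.0997 -0.2342]
```

Call:
jog_arm([
  [0.02,0,0.02,0,0],
  [0.02,0,0.02,0,0],
  [0,0,0,0,0],
  [0,0,0,0,0],
  [0,0,0,0,0],
  [0,0,0,0,0],
  [0,0,0,0,0],
  [0,0,0,0,0],
])

```text
clock: 31.7
eef_pos: [0.6394, 0.0958, 0.177]
tool_rot: [3.142, 0.0, -0.152]
wrist_force: [-2.2, 1.3, 0.4]
width: 0.023
```

Run:
```python
from h import *
F=[]
for i in range(5):
    s,im,P=tipspot() if i in(0,4) else (sense(),)+read_camera("wrist");F.append(s["wrist_force"])
F=np.mean(F,0);d=F-[-.1015,-.2851,-2.067];print(F,d, "along n",d@(-.644*xg+[0,0,.765]))
K,T=T_wc("wrist",s);Ti=np.linalg.inv(T)
sp=.7001*xg+.1907*yg+np.array([0,0,.1254]);q=K@(Ti[:3,:3]@sp+Ti[:3,3]);u,v=(q[:2]/q[2]).round().astype(int);print("spot px",u,v)
g=im.astype(int).sum(-1)//3
for r in range(v-16,v+16,2): print(r,g[r,u-16:u+17:2],np.round(P[r,u]@xg,4),np.round(P[r,u,2],4))
im,d,P=cloud("side");g=im.astype(int);m=(g[...,1]>g[...,0]*1.3)&(P[...,2]>.19)&(P[...,2]<.222)&(P[...,0]<.6)&(P[...,1]>.1);k=P[m]
l=np.polyfit(k[:,0],k[:,1],1);print("door phi",np.pi/2-np.arctan(l[0])-.149,len(k))
```

```text
t 31.7 tilt 0.6400903630851325 foot [0.0009 0.001  0.0007] tip-spot (xg,yg,z) [ 0.0023  0.0003 -0.0056] normal -0.005747562956724217 in-face [-0.0014  0.0003 -0.0012] F [-2.1942  1.3305  0.3989] TCP [0.6394 0.0958 0.177 ] w 0.023008761089450692
t 31.9 tilt 0.6386983269145523 foot [0.001  0.001  0.0007] tip-spot (xg,yg,z) [ 0.0022  0.0003 -0.0057] normal -0.005775574722712438 in-face [-0.0015  0.0003 -0.0013] F [-2.6774 -0.2005  0.0546] TCP [0.6395 0.0958 0.177 ] w 0.02331062236726646
[-2.7761  0.4832  0.0523] [-2.6746  0.7683  2.1193] along n 3.3984576217500333
spot px 278 115
99 [193 192 192 195 188 176 145 133 128 139 160 182 191 189 189 190 169] 0.7101 0.1335
101 [193 195 184 140  95  75  72  71  72  71  70  80 112 169 190 191 194] 0.7088 0.1336
103 [195 165  97  71  77 101 142 151 156 137 124  94  72  75 136 188 195] 0.7077 0.1313
105 [166  84  75 103 174 189 191 191 195 193 194 186 145  83  73 127 192] 0.7065 0.131
107 [ 96  75 123 188 193 188 187 191 195 191 189 191 191 169  83  75 138] 0.7052 0.1301
109 [ 74 105 187 193 191 189 186 190 195 191 189 188 187 191 154  78  87] 0.70
[... 217 characters left out ...]
 168 192 192 188 190 188 188 192 155  75] 0.7001 0.1278
117 [104 193 192 193 191 185 157 186 206 213 198 187 188 189 192 144  74] 0.6987 0.1301
119 [ 84 180 193 192 182 170 180 193 196 205 208 199 186 189 190 120  72] 0.697 0.1436
121 [ 75 136 186 163 156 172 186 195 200 205 210 213 206 193 163  83  96] 0.6957 0.1459
123 [108  73 132 147 160 173 186 196 201 205 210 212 207 205 164  82 167] 0.6945 0.148
125 [180 100 130 147 160 174 187 195 201 205 210 212 209 205 199 152 193] 0.6932 0.1497
127 [160 120 132 149 162 175 188 195 199 205 212 213 208 202 203 190 194] 0.692 0.1513
129 [146 118 134 150 165 177 189 196 202 206 211 212 209 205 201 185 190] 0.6908 0.1527
door phi 1.5499723335308864 743
```

```bash
python3 -c "
from h import *
hand_in(); s=sense(); print(s['clock'],s['eef_pos'],s['wrist_force'],s['width'])"
```

```text
the job is handed in; nothing more can be done
the job is handed in; nothing more can be done
```

The door is open and the probe is held pressed on the ring. I handed the job in at about 32 s of the 64 s allowed; no verdict was reported.

**What I did:** I pulled the door open by its handle. I then gripped the probe and tilted it in the fingers by leaning it on the holder's rim, because the jog cannot tilt the tool. Last, I lifted it clear and pressed its tip onto the boss along the face normal.

**Last checks, all from camera and wrist-force estimates:**

| Item | Estimate | Limit |
|---|---|---|
| Door angle | 1.55 rad | 1.3 or more |
| Tip off ring centre | 2 mm | below 10.5 mm |
| Probe axis off square | 0.07 rad | below 0.2 rad |
| Tip pushed in | 5.5 mm | 2 to 10.5 mm |
| Force on the boss | 3.4 N | 0.8 to 9 N |
| Grip force | 100 N (commanded) | above 1 N |

**Things that went wrong or disagreed:**
- The first grip on the door handle slipped off. I gripped again lower and harder.
- The cameras showed the fingertips about 45 mm higher than the stated tool geometry. The first hold on the probe was therefore near its top, so I put it back in the holder and gripped it again lower before using it.
- One side-camera reading near the guard gave a tilt of 0.56 rad against the wrist camera's 0.65. The guard hid most of the probe in that view, so I did not use it.
- In the last few readings the probe's tilt crept by about 0.01 rad while pressed, which is well inside the limit.
- I did not measure the jar, tray and spanner again at the end; the planned moves kept clear of them.

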